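# Build the pearl-grading sieve column

### The arm

A 6-joint arm with a two-finger parallel gripper is mounted at the origin on the work surface. World frame = base frame: x ahead of the robot, y to its left, z up, the work surface at z = 0. Lengths are in m, angles in rad, forces in N, time in s.
With the tool pointing down it reaches from about 0.325 to 0.85 m from the base axis. Payload 4.4 kg.
Tool frame: the origin (TCP) lies midway between the tips of the shut fingers; the grasp point (between the pads) lies arm.grip_depth behind it (arm.grip_depth is the distance from the TCP to the grasp point, in m); z points along the fingers, y is the line along which they close (so a half turn about z gives the same grasp; the last joint's range is limited). The gripper opens to 94 mm and grips with 3 to 60 N. Pads are 16 mm wide; open, the fingers measure 119 mm over their backs; the gripper's body (75 mm by 177 mm) begins 78 mm behind the grasp point.
Start: joints at [1.048, 0.207, 1.542, -0, 1.393, -0.15], TCP at [0.209, 0.536, 0.205] pointing down, gripper open.
Joint ranges: [-2.73, 2.73], [-0.86, 2.22], [0.23, 2.46], [-1.11, 4.25], [0.08, 2.63], [-2.82, 2.82]. Speed limits (rad/s): [2.79, 2.79, 3.14, 3.14, 3.14, 3.14].

### API

Orientations are given as a 3x3 rotation matrix whose columns are the frame's x, y, z axes.
In Python, from cell import arm gives the robot as it stands.
- The arm moves only by the tool send_rows, never from a script. Its argument "commands" is one flat list of numbers, 5 for each row, row after row: the shift along the world's x, y, z in cm, then the turn about the world's z in rad, then the opening, from 0 (shut) to 1 (fully open). A call has exactly 10 rows; each row is the pose to reach, as a shift and turn from the pose commanded when the call began; what a row does not reach only later rows make up. A row lasts 1/12 s, in which the tool goes at most 41.7 mm and 7.16 degrees, less where a joint would pass 70% of its speed; a pose out of reach is approached as far as the arm can. A call with a gripper value outside its range is refused whole. The fingers move at their own pace and stop on an object; "force" is the grip in N (left out, the last holds). Time passes only in rows, so rows that repeat a pose let the fingers close, or fill a call up. It gives the time, the measured TCP pose, the force, the opening and the grip force at its end, in the units of the state.
- arm.state(): the state, without advancing time (a new reading comes with each control period).
- arm.capture(name): name is "side" or "top"; returns a dict with "pixels" (400x640x3 uint8, red, green, blue), "fx", "fy", "cx", "cy" (pixels), "rvec" (rotation vector, rad) and "tvec" (3), from world to camera coordinates, as OpenCV has them. Camera axes: x right, y down, z forward; pixel columns grow to the right and rows downward; lengths in m; the calibration is good to about 2 mm. A picture is of the moment at which its call begins. There is no depth.
- arm.finish_job(): hands the job in; it is judged then, once.
Trained networks look in a picture, given as the dict that the camera call returned (one of the last four; its "shot" number tells which), for a name from the list of things; names that differ only in an ending like _2 or _b are one class to them, and where a whole thing is asked for, a point or a joint stands for the part that bears it (a point fixed in the world has none). Each returns a list of dicts, best first, with "confidence" (0 to 1); they miss things now and then, are a little off and sometimes report something else, mostly with a low value. They report only what shows in the picture. A call takes as long as a camera call. They do not tell look-alikes from the thing itself.
- arm.recognise(picture, thing): "centre" ([column, row] in pixels, amid what is visible of it).
- arm.trace(picture, thing): "pixels" (400x640 bool, what is visible of it) and "centre" ([column, row] in pixels, amid what is visible of it).
- arm.mark_of(picture, thing): "centre" ([column, row] in pixels: a listed point, or the origin of a listed thing).
The state is a dict: "time_s": time; "q": joint angles; "dq": joint speeds; "joint_efforts": joint torques, N m; "ee_pos": TCP position; "ee_rot": TCP orientation; "wrist_force": force on the tool from outside, world axes, zero at the start; "wrist_torque": the same for the moment, N m; "width": finger opening in m; "grasp_force": force on a finger pad.
Only numpy, scipy, OpenCV 4.12 (cv2) and the standard library are available. Lean on these libraries where they do the work, as an engineer would, in place of code of your own. Each camera call takes 0.05 s, during which the arm holds its last target. There are 200 camera calls.

### The job

Set up the pearl-grading column on the steel receiving pan of the vibrating table, from the bottom up and one piece at a time: the blue 6 mm sieve in the pan, then the yellow 9 mm sieve, then the red 12 mm sieve, then the white lid on top. Lower each piece into the rim below it rather than dropping it, so that it sits level and fully home, and let go of it. Leave the black spare sieve, the bead jar, the pearl dish and the oyster shell where they are.

Things in the scene. Friction and masses are not known exactly. Their poses are not given: they have to be found in the camera images.
- sieve6_mid (a point): Blue plastic round sieve, 66 mm across, 36 mm tall, open side up; steel plate inside with 37 holes of 6 mm. From the foot up: tapered skirt 0-8 mm (46 to 52 mm across), grip band 8-26 mm (66 mm across: grasp here), rim 26-36 mm (61 outside, 56 inside). A skirt nests in the rim below until the band rests on that rim. Point: on the axis, 18 mm above the foot; z up. About 80 g.
- sieve9_mid (a point): Yellow plastic round sieve, 66 mm across, 36 mm tall, open side up; steel plate inside with 19 holes of 9 mm. From the foot up: tapered skirt 0-8 mm (46 to 52 mm across), grip band 8-26 mm (66 mm across: grasp here), rim 26-36 mm (61 outside, 56 inside). A skirt nests in the rim below until the band rests on that rim. Point: on the axis, 18 mm above the foot; z up. About 80 g.
- sieve12_mid (a point): Red plastic round sieve, 66 mm across, 36 mm tall, open side up; steel plate inside with 7 holes of 12 mm. From the foot up: tapered skirt 0-8 mm (46 to 52 mm across), grip band 8-26 mm (66 mm across: grasp here), rim 26-36 mm (61 outside, 56 inside). A skirt nests in the rim below until the band rests on that rim. Point: on the axis, 18 mm above the foot; z up. About 80 g.
- lid_mid (a point): White plastic lid, a flat closed cap 66 mm across, 30 mm tall, lying skirt down. From the foot up: the same skirt as the sieves, 0-8 mm (46 to 52 mm across), grip band 8-26 mm (66 mm across: grasp here), raised disc 44 mm across to 30 mm. Point: on the axis, 15 mm above the foot; z up. About 60 g.
- pan_rim (a point): Open round steel pan (61 mm outside, 56 inside, 27 deep) fixed on a vibrating table: white round housing 136 mm across, grey control block on its near side, aluminium plate. Point: centre of the mouth, level with the rim top, 100 mm above the bench; z up. Once seated, the foot of the blue sieve is 8 mm below this point, and the foot of each further piece 28 mm above that of the one beneath.
- spare_mid (a point): Black plastic spare sieve with 4 mm holes, not used today; same shape and size as the other sieves. This point: on its axis, 18 mm above the foot. Leave it.
- balance: Grey pearl balance, 130 x 150 x 43 mm tall with a round steel pan, fixed on the bench; an obstacle only. Origin: centre of its underside; its front faces -x of its own frame.
- jar_mid (a point): Jar of shell beads with a brass cap, 58 mm across, 74 mm tall, loose. This point: its centre. Leave it.
- dish_mid (a point): White ceramic dish of pearls, 80 mm across, 22 mm tall, loose. This point: its centre. Leave it.
- shell_mid (a point): Dark pearl-oyster half shell with a pale inside, about 100 mm across, 16 mm tall, with a pearl standing 25 mm above the bench, loose. This point: its centre, 8 mm above the bench. Leave it.
Things that resemble listed ones, but are neither listed nor needed, are in the scene too. Leave any turquoise look-alike of the part that bears lid_mid alone.

How it is judged:
On the way, in this order (a step that is already met when the one before it is completed fails the run):
1. the blue sieve seated on the receiving pan (horizontal distance between sieve6_mid and pan_rim below 0.005 m and z of sieve6_mid in the frame of pan_rim between 0.007 and 0.013 m and angle between sieve6_mid's own z axis and vertical below 0.07 rad), for 0.2 s.
2. the yellow sieve seated on the blue sieve (horizontal distance between sieve9_mid and sieve6_mid below 0.005 m and z of sieve9_mid in the frame of sieve6_mid between 0.025 and 0.031 m and angle between sieve9_mid's own z axis and vertical below 0.07 rad), for 0.2 s.
3. the red sieve seated on the yellow sieve (horizontal distance between sieve12_mid and sieve9_mid below 0.005 m and z of sieve12_mid in the frame of sieve9_mid between 0.025 and 0.031 m and angle between sieve12_mid's own z axis and vertical below 0.07 rad), for 0.2 s.
4. the white lid seated on the red sieve (horizontal distance between lid_mid and sieve12_mid below 0.005 m and z of lid_mid in the frame of sieve12_mid between 0.022 and 0.028 m and angle between lid_mid's own z axis and vertical below 0.07 rad), for 0.2 s.
At the end, for the whole second after the job is handed in: Upwards from the receiving pan stand the blue sieve, the yellow sieve, the red sieve and the white lid, each within 5 mm of centred on the piece below, within 3 mm of its full depth, tilted less than 0.07 rad (4 degrees), released and at rest (below 20 mm/s) (all of step 1 and all of step 2 and all of step 3 and all of step 4 and linear speed of each of sieve6, sieve9, sieve12, lid below 0.02 m/s); the robot touches nothing.
It fails at once if a piece is let go more than 20 mm above its seat, so that it drops into place ((horizontal distance between sieve6_mid and pan_rim below 0.03 m and z of sieve6_mid in the frame of pan_rim above 0.03 m and contact force between the fingers and sieve6 below 0.02 N) or (horizontal distance between sieve9_mid and sieve6_mid below 0.03 m and z of sieve9_mid in the frame of sieve6_mid above 0.048 m and contact force between the fingers and sieve9 below 0.02 N) or (horizontal distance between sieve12_mid and sieve9_mid below 0.03 m and z of sieve12_mid in the frame of sieve9_mid above 0.048 m and contact force between the fingers and sieve12 below 0.02 N) or (horizontal distance between lid_mid and sieve12_mid below 0.03 m and z of lid_mid in the frame of sieve12_mid above 0.045 m and contact force between the fingers and lid below 0.02 N)).
It fails at once if the black spare sieve is shifted by more than 15 mm (distance of spare_mid from where it was at the start of the episode above 0.015 m).
It fails at once if the bead jar is shifted by more than 15 mm (distance of jar_mid from where it was at the start of the episode above 0.015 m).
It fails at once if the pearl dish is shifted by more than 15 mm (distance of dish_mid from where it was at the start of the episode above 0.015 m).
It fails at once if the oyster shell is shifted by more than 15 mm (distance of shell_mid from where it was at the start of the episode above 0.015 m).
It also fails if it takes over 96 s, if anything falls off the work surface, if the arm or the gripper's body presses on something with over 40 N, if the wrist force passes 120 N, or if a joint passes its speed limit or range.

## Working session

There is one attempt and no reset: what is moved stays moved. The work goes in short steps, Python scripts to look and compute and a tool call to move; the robot and the scene stay as the last step left them, time stands still between calls to the robot, and variables do not carry over. Pictures are saved under pics/ and viewed, at most 14 in all, crops included, and the job is handed in when it is done.

Besides the shell and the picture viewer there is one more tool, called after ">>>" as name(argument=value, ...), one argument or row to a line, values as JSON. send_rows: Moves the arm, as the interface text tells. Its arguments: {"type":"object","properties":{"commands":{"type":"array"},"force":{"type":"number"}},"required":["commands"]}

```bash
mkdir -p pics; cat > h.py <<'E'
import numpy as np, cv2
from cell import arm
def cam(p):
    R=cv2.Rodrigues(np.array(p['rvec'],float))[0]; t=np.array(p['tvec'],float).ravel(); return R,t
def at_z(p,uv,z):
    R,t=cam(p); d=R.T@np.array([(uv[0]-p['cx'])/p['fx'],(uv[1]-p['cy'])/p['fy'],1]); c=-R.T@t
    return c+d*(z-c[2])/d[2]
def proj(p,X):
    R,t=cam(p); x=R@np.array(X,float)+t; return np.array([p['fx']*x[0]/x[2]+p['cx'],p['fy']*x[1]/x[2]+p['cy']])
def tri(ps,uvs):
    A=[];b=[]
    for p,uv in zip(ps,uvs):
        R,t=cam(p);c=-R.T@t;d=R.T@np.array([(uv[0]-p['cx'])/p['fx'],(uv[1]-p['cy'])/p['fy'],1]);d/=np.linalg.norm(d)
        P=np.eye(3)-np.outer(d,d);A.append(P);b.append(P@c)
    return np.linalg.lstsq(np.vstack(A),np.hstack(b),rcond=None)[0]
def save(p,n,crop=None,s=1):
    im=p['pixels'][:,:,::-1]
    if crop: im=im[crop[1]:crop[3],crop[0]:crop[2]]
    cv2.imwrite('pics/'+n,cv2.resize(im,None,fx=s,fy=s,interpolation=cv2.INTER_CUBIC))
E
python3 - <<'E'
from h import *
np.set_printoptions(precision=4,suppress=True)
print(arm.grip_depth)
t=arm.capture('top');s=arm.capture('side')
save(t,'t0.png');save(s,'s0.png')
for p,n in((t,'top'),(s,'side')):
    R,tt=cam(p);print(n,-R.T@tt,R[2],p['fx'])
Z=dict(sieve6_mid=.018,sieve9_mid=.018,sieve12_mid=.018,lid_mid=.015,pan_rim=.1,spare_mid=.018,jar_mid=.037,dish_mid=.011,shell_mid=.008,balance=0)
for k,z in Z.items():
    for p,n in((t,'top'),(s,'side')):
        for m in arm.mark_of(p,k)[:4]:
            print(k,n,np.round(m['centre'],1),round(m['confidence'],2),at_z(p,m['centre'],z))
st=arm.state();print(st['ee_pos'],st['ee_rot'],st['width'],st['time_s'])
E
```

```text
0.0188
top [ 0.4139 -0.0198  1.211 ] [ 0.0617  0.0215 -0.9979] 506.01916043803965
side [-0.1158 -0.5586  0.7833] [ 0.5561  0.5195 -0.6487] 431.02057845837595
sieve6_mid top [329.3 215.7] 0.98 [0.4547 0.0018 0.018 ]
sieve6_mid side [313.8 223.4] 0.66 [ 0.4547 -0.001   0.018 ]
sieve9_mid top [287.  156.9] 0.63 [0.5961 0.1006 0.018 ]
sieve9_mid side [317.8 181.3] 0.96 [0.5863 0.1137 0.018 ]
sieve9_mid side [374.3 218. ] 0.43 [ 0.5811 -0.0976  0.018 ]
sieve12_mid top [375.2 161.5] 0.75 [ 0.5817 -0.1087  0.018 ]
sieve12_mid side [372.5 216.5] 0.92 [ 0.5823 -0.0907  0.018 ]
lid_mid top [396.8 230.2] 0.98 [ 0.4185 -0.1566  0.015 ]
lid_mid top [455.2 320.7] 0.73 [ 0.207  -0.2873  0.015 ]
lid_mid top [425.7 290.2] 0.7 [ 0.2779 -0.2208  0.015 ]
lid_mid side [330.1 317.5] 0.82 [ 0.2813 -0.2211  0.015 ]
lid_mid side [410.1 293.2] 0.73 [ 0.4504 -0.3032  0.015 ]
lid_mid side [328.1 360.9] 0.58 [ 0.2084 -0.2843  0.015 ]
lid_mid side [346.1 265.2] 0.57 [ 0.4109 -0.1506  0.015 ]
pan_rim top [459.3 145.1] 0.58 [ 0.6035 -0.2881  0.1   ]
pan_rim side [323.4 182.1] 0.26 [0.519  0.0293 0.1   ]
spare_mid top [254.3 231.4] 0.77 [0.4201 0.1794 0.018 ]
spare_mid side [257.9 196.7] 0.72 [0.4208 0.1809 0.018 ]
spare_mid side [373.3 178.6] 0.42 [0.7104 0.0097 0.018 ]
spare_mid side [313.5 224.5] 0.33 [ 0.4513 -0.0033  0.018 ]
jar_mid top [466.5 222.2] 0.85 [ 0.4348 -0.3146  0.037 ]
dish_mid top [191.1 230.7] 0.89 [0.4238 0.3317 0.011 ]
dish_mid top [253.9 229.2] 0.61 [0.4254 0.1815 0.011 ]
dish_mid side [226.6 177.5] 0.69 [0.4163 0.318  0.011 ]
dish_mid side [453.3 229.9] 0.68 [ 0.6971 -0.2647  0.011 ]
shell_mid side [372.4 177.1] 0.89 [0.7249 0.0235 0.008 ]
balance top [208.4 159.7] 0.74 [0.5951 0.2934 0.    ]
balance top [191.1 226.2] 0.58 [0.4347 0.335  0.    ]
balance side [281.  160.7] 0.81 [0.595  0.2821 0.    ]
[0.2089 0.5357 0.2055] [[-0.9317  0.3633  0.    ]
 [ 0.3633  0.9317  0.    ]
 [-0.      0.     -1.    ]] 0.09434068996192083 1.1
```

View pics/t0.png

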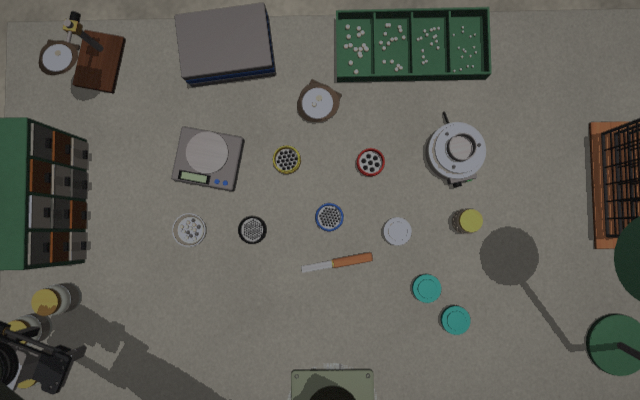

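View pics/s0.png

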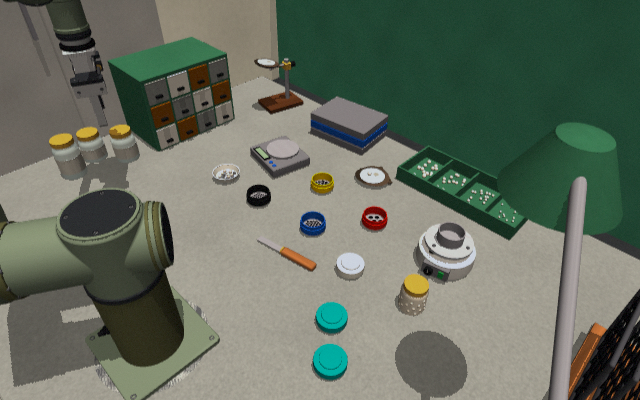

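The blue sieve is at (329,216), yellow at (287,159), red at (370,162) and the pan at (461,147). There are three lid-shaped things: white at (397,231) and turquoise at (427,289) and (455,320). The white one fits the description, and the turquoise ones are the look-alikes. I'll fit the outlines and confirm in a crop.

```bash
cat >> h.py <<'E'
from scipy.optimize import least_squares
SV=[(0,.046),(.008,.052),(.008,.066),(.026,.066),(.026,.061),(.036,.061)]
LD=[(0,.046),(.008,.052),(.008,.066),(.026,.066),(.026,.044),(.030,.044)]
def cmask(p,kind):
    h=cv2.cvtColor(p['pixels'],cv2.COLOR_RGB2HSV);H,S,V=[h[:,:,i].astype(int) for i in range(3)]
    m={'blue':(H>100)&(H<125)&(S>110)&(V>50),'yellow':(H>20)&(H<33)&(S>130)&(V>60),'red':((H<6)|(H>174))&(S>150)&(V>50),'white':(S<40)&(V>165)}[kind]
    return m.astype(np.uint8)
def blob_hull(p,kind,near,r=26):
    m=cmask(p,kind);w=np.zeros_like(m);cv2.circle(w,tuple(int(round(v)) for v in near),r,1,-1);m&=w
    m=cv2.morphologyEx(m,cv2.MORPH_OPEN,np.ones((2,2),np.uint8)) if kind=='white' else m
    n,l,st,_=cv2.connectedComponentsWithStats(m); 
    k=[i for i in range(1,n) if st[i,4]>15]
    pts=np.argwhere(np.isin(l,k))[:,::-1].astype(np.float32)
    return cv2.convexHull(pts)
def mom(h):
    M=cv2.moments(h);return np.array([M['m10'],M['m01']])/M['m00'],M['m00']
def model_hull(p,prof,X):
    a=np.linspace(0,2*np.pi,40)[:-1]
    return cv2.convexHull(np.array([proj(p,[X[0]+d/2*np.cos(b),X[1]+d/2*np.sin(b),X[2]+z]) for z,d in prof for b in a],np.float32))
def fit(ps,hs,prof,x0,z0=0.):
    cs=[mom(h)[0] for h in hs]
    f=lambda x:np.concatenate([mom(model_hull(p,prof,[x[0],x[1],z0]))[0]-c for p,c in zip(ps,cs)])
    r=least_squares(f,x0,diff_step=1e-3,x_scale=.1); return r.x,r.fun
E
python3 - <<'E'
from h import *
np.set_printoptions(precision=4,suppress=True)
t=arm.capture('top');s=arm.capture('side')
for k,pr,x0 in(('blue',SV,(.455,0)),('yellow',SV,(.594,.103)),('red',SV,(.582,-.1)),('white',LD,(.417,-.155))):
    ps=[t,s];hs=[blob_hull(p,k,proj(p,[*x0,.018])) for p in ps]
    x,r=fit(ps,hs,pr,x0);print(k,x,r,[(mom(h)[1],mom(model_hull(p,pr,[*x,0]))[1]) for p,h in zip(ps,hs)],fit(ps[:1],hs[:1],pr,x0)[0],fit(ps[1:],hs[1:],pr,x0)[0])
a=cv2.resize(t['pixels'][110:345,370:500,::-1],None,fx=2.5,fy=2.5,interpolation=2)
b=cv2.resize(s['pixels'][200:317,320:480,::-1],None,fx=2.9,fy=2.9,interpolation=2)
o=np.zeros((max(a.shape[0],b.shape[0]),a.shape[1]+b.shape[1],3),np.uint8);o[:a.shape[0],:a.shape[1]]=a;o[:b.shape[0],a.shape[1]:]=b
print(o.shape);cv2.imwrite('pics/c1.png',o)
E
```

```text
blue [0.4521 0.0021] [ 0.2394  0.0642 -0.1318 -0.3401] [(568.0, 621.6057915231213), (494.5, 539.5486617330462)] [0.4522 0.0026] [0.4514 0.0009]
yellow [0.5899 0.1019] [ 0.2989  0.0081 -0.2419 -0.4145] [(556.5, 632.9566651789937), (378.5, 417.81214366992936)] [0.5899 0.1026] [0.589  0.1001]
red [ 0.5805 -0.0968] [ 0.1953  0.0818 -0.0834 -0.3026] [(560.5, 635.4097896586172), (468.5, 519.982789515052)] [ 0.5807 -0.0964] [ 0.5797 -0.0977]h.py:35: RuntimeWarning: invalid value encountered in divide
  M=cv2.moments(h);return np.array([M['m10'],M['m01']])/M['m00'],M['m00']
Traceback (most recent call last):
  File "h.py", line 42, in fit
    r=least_squares(f,x0,diff_step=1e-3,x_scale=.1); return r.x,r.fun
ValueError: Residuals are not finite in the initial point.
```

```bash
python3 - <<'E'
from h import *
np.set_printoptions(precision=4,suppress=True)
t=arm.capture('top');s=arm.capture('side')
x0=(.417,-.155)
hs=[]
for p in(t,s):
    c=proj(p,[*x0,.02]);
    for m in arm.trace(p,'lid_mid'):
        if np.linalg.norm(np.array(m['centre'])-c)<12:
            print(m['centre'],m['confidence'],m['pixels'].sum(),np.median(p['pixels'][m['pixels']],0))
            hs.append(cv2.convexHull(np.argwhere(m['pixels'])[:,::-1].astype(np.float32)));break
    print('spots',[p['pixels'][int(c[1]),int(c[0])]])
if len(hs)==2:
    x,r=fit([t,s],hs,LD,x0);print('lid',x,r,fit([t],hs[:1],LD,x0)[0],fit([s],hs[1:],LD,x0)[0])
a=cv2.resize(t['pixels'][110:345,370:500,::-1],None,fx=2.5,fy=2.5,interpolation=2)
b=cv2.resize(s['pixels'][200:317,320:480,::-1],None,fx=2.9,fy=2.9,interpolation=2)
o=np.zeros((max(a.shape[0],b.shape[0]),a.shape[1]+b.shape[1],3),np.uint8);o[:a.shape[0],:a.shape[1]]=a;o[:b.shape[0],a.shape[1]:]=b
cv2.imwrite('pics/c1.png',o)
a=cv2.resize(t['pixels'][115:195,420:500,::-1],None,fx=5,fy=5,interpolation=2)
b=cv2.resize(s['pixels'][210:290,410:490,::-1],None,fx=5,fy=5,interpolation=2)
cv2.imwrite('pics/c2.png',np.hstack([a,b]))
E
```

```text
[397.7, 230.5] 0.55 610 [137. 139. 146.]
spots [array([138, 140, 146], dtype=uint8)]
[346.9, 268.4] 0.65 596 [203. 210. 221.]
spots [array([204, 211, 222], dtype=uint8)]
lid [ 0.4168 -0.1573] [ 0.3544  0.3809  0.0285 -0.6776] [ 0.4177 -0.1565] [ 0.4152 -0.1586]
```

View pics/c1.png

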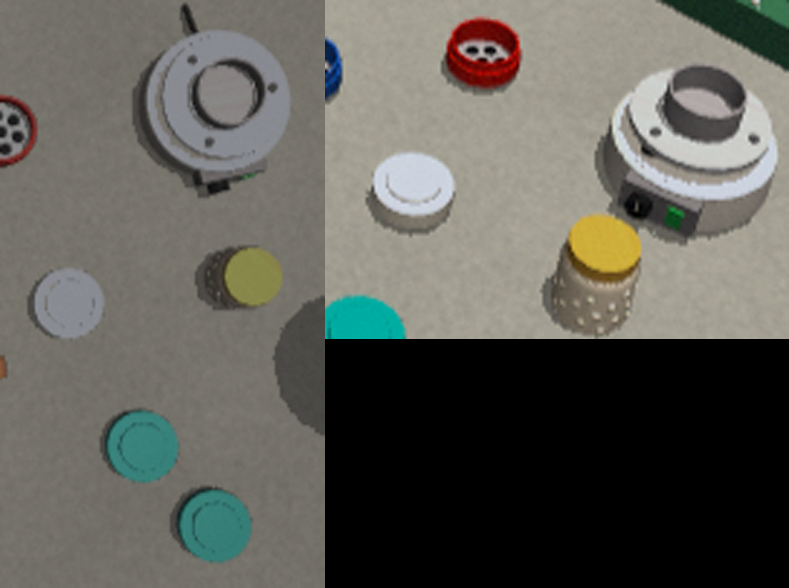

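View pics/c2.png

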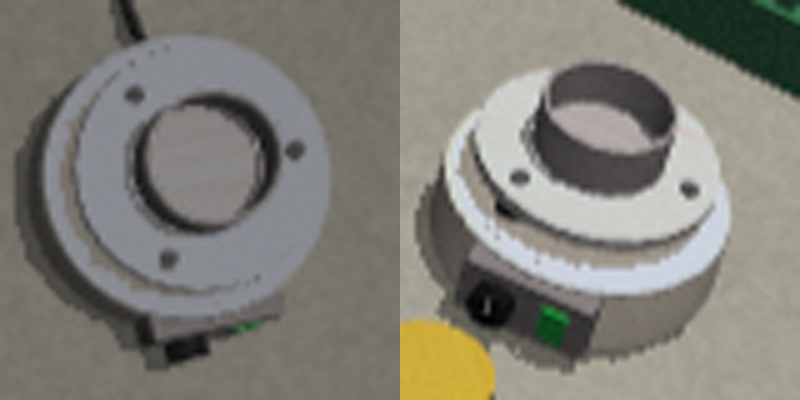

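The crops confirm the white lid at (397,231) in the top view and (347,267) in the side view; the two turquoise caps are the look-alikes. The pan mouth sits at about (461,147) in the top view and (451,230) in the side view. I'll fit the rim from its outer extents.

```bash
python3 - <<'E'
from h import *
np.set_printoptions(precision=4,suppress=True)
t=arm.capture('top');s=arm.capture('side')
def circ(p,x,d,z=.1): return np.array([proj(p,[x[0]+d/2*np.cos(b),x[1]+d/2*np.sin(b),z]) for b in np.linspace(0,2*np.pi,73)])
def f(x):
    a=circ(t,x,.061);b=circ(s,x,.061)
    return [a[:,0].max()-(420+280/5),a[:,1].min()-(115+91/5),b[:,0].min()-(410+136/5),b[:,0].max()-(410+277/5),b[:,1].min()-(210+61/5)]
r=least_squares(f,[.6,-.285],diff_step=1e-3,x_scale=.1);print(r.x,r.fun)
o=[]
for p,c in((t,(420,115)),(s,(410,210))):
    im=cv2.resize(p['pixels'][c[1]:c[1]+80,c[0]:c[0]+80,::-1],None,fx=5,fy=5,interpolation=2)
    for d,col in((.061,(0,0,255)),(.056,(0,255,0))):
        cv2.polylines(im,[np.int32((circ(p,r.x,d)-c+.5)*5)],True,col,1)
    o.append(im)
cv2.imwrite('pics/c3.png',np.hstack(o))
for k,z,prof in(('pan',0,0),):pass
E
```

```text
[ 0.5986 -0.2957] [ 0.7796  0.3643  0.2148 -0.497  -1.1273]
```

View pics/c3.png

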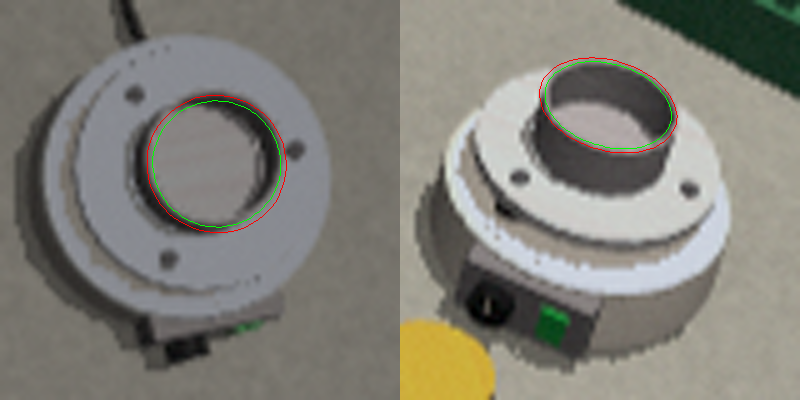

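The pan rim is at about (0.598, -0.294). Moving over the blue sieve now.

>>> send_rows(
  commands=[24.3,-53.4,-4,0,1,24.3,-53.4,-4,0,1,24.3,-53.4,-4,0,1,24.3,-53.4,-4,0,1,24.3,-53.4,-4,0,1,24.3,-53.4,-4,0,1,24.3,-53.4,-4,0,1,24.3,-53.4,-4,0,1,24.3,-53.4,-4,0,1,24.3,-53.4,-4,0,1],
  force=25,
)

```text
time_s: 2.33
ee_pos: [0.3816, 0.1556, 0.1774]
ee_rot: [[-0.932, 0.363, 0.001], [0.363, 0.932, 0.0], [-0.001, 0.001, -1.0]]
wrist_force: [1.1, 0.6, -0.3]
width: 0.0942
grasp_force: 0.0
```

```bash
python3 - <<'E'
from h import *
t=arm.capture('top');s=arm.capture('side')
print(arm.state()['ee_pos'])
for tu in((640,235),(620,258),(640,290)):
    for z in(.3,.4,.5): X=at_z(t,tu,z);print(tu,X.round(3),proj(s,X).round())
E
```

```text
[0.383373   0.15223353 0.17718467]
(640, 235) [ 0.403 -0.554  0.3  ] [569. 290.]
(640, 235) [ 0.404 -0.495  0.4  ] [554. 217.]
(640, 235) [ 0.406 -0.436  0.5  ] [537. 135.]
(620, 258) [ 0.363 -0.517  0.3  ] [531. 291.]
(620, 258) [ 0.369 -0.462  0.4  ] [518. 218.]
(620, 258) [ 0.374 -0.408  0.5  ] [504. 136.]
(640, 290) [ 0.307 -0.549  0.3  ] [537. 331.]
(640, 290) [ 0.318 -0.491  0.4  ] [523. 249.]
(640, 290) [ 0.33  -0.433  0.5  ] [507. 158.]
```

>>> send_rows(
  commands=[6.9,-15.0,-1,0,1,6.9,-15.0,-1,0,1,6.9,-15.0,-1,0,1,6.9,-15.0,-1,0,1,6.9,-15.0,-1,0,1,6.9,-15.0,-5,0,1,6.9,-15.0,-9,0,1,6.9,-15.0,-12,0,1,6.9,-15.0,-12,0,1,6.9,-15.0,-12,0,1],
)

```text
time_s: 3.27
ee_pos: [0.4482, 0.0087, 0.056]
ee_rot: [[-0.932, 0.362, -0.005], [0.362, 0.932, 0.001], [0.005, -0.001, -1.0]]
wrist_force: [-0.6, 0.7, 1.0]
width: 0.0942
grasp_force: 0.0
```

```bash
python3 - <<'E'
from h import *
t=arm.capture('top');s=arm.capture('side')
print(arm.state()['ee_pos'],arm.state()['width'])
a=cv2.resize(t['pixels'][170:270,280:380,::-1],None,fx=4,fy=4,interpolation=2)
b=cv2.resize(s['pixels'][150:250,260:360,::-1],None,fx=4,fy=4,interpolation=2)
cv2.imwrite('pics/c4.png',np.hstack([a,b]))
E
```

```text
[0.45178494 0.00785005 0.05900557] 0.09409087608250938
```

View pics/c4.png

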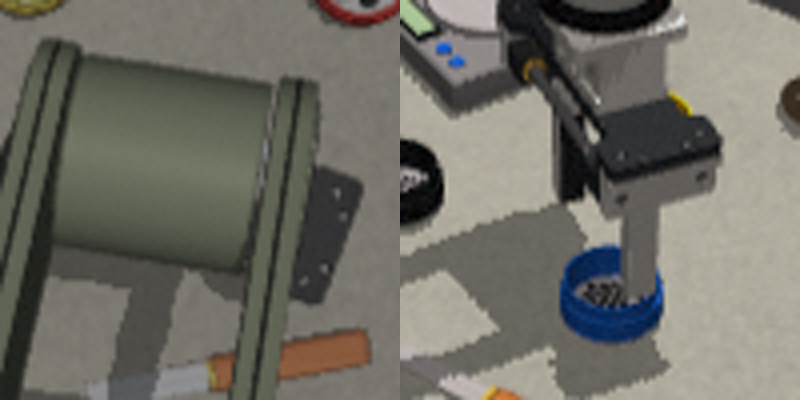

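The fingers straddle the blue sieve, seen in the side crop at image (313,224), and stand about 6 mm too far along +y. I'll correct that, descend and close.

>>> send_rows(
  commands=[0,-0.6,-1,0,1,0,-0.6,-2,0,1,0,-0.6,-3.5,0,1,0,-0.6,-4.5,0,1,0,-0.6,-5,0,1,0,-0.6,-5,0,1,0,-0.6,-5,0,1,0,-0.6,-5,0,1,0,-0.6,-5,0,1,0,-0.6,-5,0,1],
)

```text
time_s: 4.2
ee_pos: [0.4507, 0.0012, 0.0077]
ee_rot: [[-0.932, 0.363, 0.001], [0.363, 0.932, -0.0], [-0.001, 0.0, -1.0]]
wrist_force: [-0.3, 0.2, -0.1]
width: 0.0939
grasp_force: 0.0
```

>>> send_rows(
  commands=[0.1,0.1,-0.4,0,1,0.1,0.1,-0.4,0,1,0.1,0.1,-0.4,0,1,0.1,0.1,-0.4,0,0.6,0.1,0.1,-0.4,0,0.6,0.1,0.1,-0.4,0,0.6,0.1,0.1,-0.4,0,0.6,0.1,0.1,-0.4,0,0.6,0.1,0.1,-0.4,0,0.6,0.1,0.1,-0.4,0,0.6],
)

```text
time_s: 5.03
ee_pos: [0.4511, 0.0023, 0.0031]
ee_rot: [[-0.932, 0.363, 0.0], [0.363, 0.932, -0.0], [-0.0, -0.0, -1.0]]
wrist_force: [-0.9, 0.5, 0.9]
width: 0.0654
grasp_force: 25.0
```

>>> send_rows(
  commands=[0,0,2,0,0.6,0,0,6,0,0.6,0,0,10,0,0.6,1.5,-3,14,0,0.6,3.3,-6.6,15,0,0.6,5.1,-10.2,15,0,0.6,6.9,-13.8,15,0,0.6,8.7,-17.4,15,0,0.6,10.5,-21.0,15,0,0.6,12,-24,15,0,0.6],
)

```text
time_s: 5.87
ee_pos: [0.5716, -0.2402, 0.1528]
ee_rot: [[-0.931, 0.364, 0.0], [0.364, 0.931, -0.0], [-0.0, -0.0, -1.0]]
wrist_force: [-0.4, 0.3, -0.4]
width: 0.0657
grasp_force: 25.0
```

>>> send_rows(
  commands=[1.2,-2.8,0,0,0.6,2.0,-4.4,0,0,0.6,2.6,-5.6,0,0,0.6,2.6,-5.6,0,0,0.6,2.6,-5.6,0,0,0.6,2.6,-5.6,0,0,0.6,2.6,-5.6,0,0,0.6,2.6,-5.6,0,0,0.6,2.6,-5.6,0,0,0.6,2.6,-5.6,0,0,0.6],
)

```text
time_s: 6.7
ee_pos: [0.597, -0.293, 0.1534]
ee_rot: [[-0.932, 0.363, 0.0], [0.363, 0.932, -0.0], [-0.0, -0.0, -1.0]]
wrist_force: [-0.0, 0.1, -0.3]
width: 0.0656
grasp_force: 25.0
```

```bash
cat > chk.py <<'E'
from h import *
import sys
np.set_printoptions(precision=4,suppress=True)
def chk(n,kind,near,view=True):
    t=arm.capture('top');s=arm.capture('side');st=arm.state()
    print('ee',st['ee_pos'],st['width'],st['grasp_force'],st['wrist_force'],st['time_s'])
    a=proj(t,near).astype(int);b=proj(s,near).astype(int)
    c=[np.clip(v-[50,60],[0,0],[540,280]) for v in (a,b)]
    if view: cv2.imwrite('pics/'+n,np.hstack([cv2.resize(p['pixels'][q[1]:q[1]+120,q[0]:q[0]+100,::-1],None,fx=4,fy=4,interpolation=2) for p,q in zip((t,s),c)]))
    return t,s
E
python3 - <<'E'
from chk import *
t,s=chk('c5.png','blue',[.598,-.294,.13])
E
```

```text
ee [ 0.5971 -0.2933  0.1533] 0.06545999806510132 24.999813936218516 [-0.5102 -0.8113  0.0142] 6.8
```

View pics/c5.png

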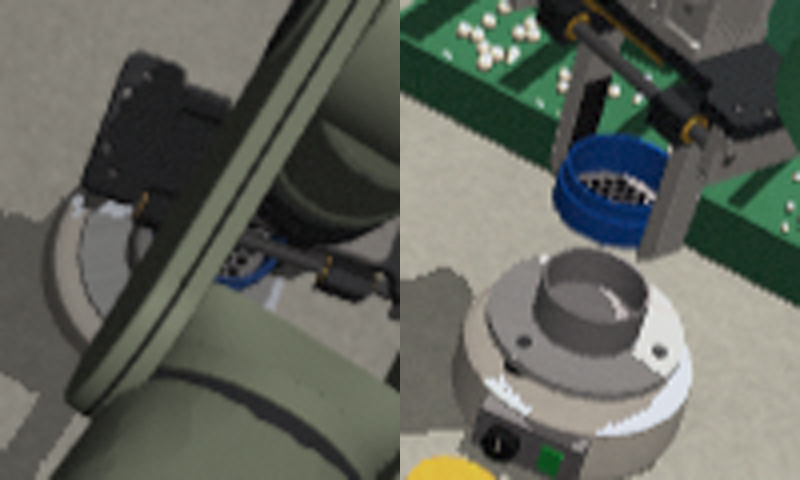

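The blue sieve hangs level above the pan, at about (565,180) in the crop with the pan mouth at (592,285). The side outline gives the offset.

```bash
cat >> h.py <<'E'
def ext(a): a=np.asarray(a).reshape(-1,2);return np.array([a[:,0].min(),a[:,1].min(),a[:,1].max()])
def sidefit(s,kind,foot,x0,prof=SV,sel=(0,1,2)):
    # left, top, bottom extents of the coloured blob in the side picture (right side is hidden by a finger)
    c=proj(s,[*x0,foot+.018]);h=blob_hull(s,kind,c,30);o=ext(h);sel=list(sel)
    f=lambda x:(ext(model_hull(s,prof,[x[0],x[1],foot]))+[.5,.5,-.5]-o)[sel]
    r=least_squares(f,x0,diff_step=1e-3,x_scale=.1);return r.x,r.fun
E
python3 - <<'E'
from h import *
np.set_printoptions(precision=4,suppress=True)
s=arm.capture('side');f=arm.state()['ee_pos'][2]-.0031
print(sidefit(s,'blue',f,(.598,-.294)))
def circ(p,x,d,z=.1): return np.array([proj(p,[x[0]+d/2*np.cos(b),x[1]+d/2*np.sin(b),z]) for b in np.linspace(0,2*np.pi,73)])
# pan rim in the side picture, same camera only
def g(x):
    b=circ(s,x,.061);return [b[:,0].min()-(410+136/5),b[:,0].max()-(410+277/5),b[:,1].min()-(210+61/5)]
print(least_squares(g,[.6,-.29],diff_step=1e-3,x_scale=.1).x)
E
```

```text
(array([ 0.5975, -0.294 ]), array([ 0.0002, -0.1302,  0.1165]))
[ 0.5954 -0.298 ]
```

>>> send_rows(
  commands=[-0.1,-0.25,-1.5,0,0.6,-0.1,-0.25,-3,0,0.6,-0.1,-0.25,-4,0,0.6,-0.1,-0.25,-4.4,0,0.6,-0.1,-0.25,-4.6,0,0.6,-0.1,-0.25,-4.8,0,0.6,-0.1,-0.25,-5.0,0,0.6,-0.1,-0.25,-5.2,0,0.6,-0.1,-0.25,-5.3,0,0.6,-0.1,-0.25,-5.4,0,0.6],
)

```text
time_s: 7.68
ee_pos: [0.5967, -0.2963, 0.0997]
ee_rot: [[-0.932, 0.363, 0.001], [0.363, 0.932, -0.0], [-0.001, 0.0, -1.0]]
wrist_force: [0.7, 1.1, 0.1]
width: 0.0658
grasp_force: 25.0
```

```bash
python3 - <<'E'
from chk import *
t,s=chk('c6.png','blue',[.598,-.294,.11])
E
```

```text
ee [ 0.5967 -0.2962  0.0996] 0.06533822889269371 24.9994186432059 [ 2.0296 -0.035  -0.2571] 7.7833
```

View pics/c6.png

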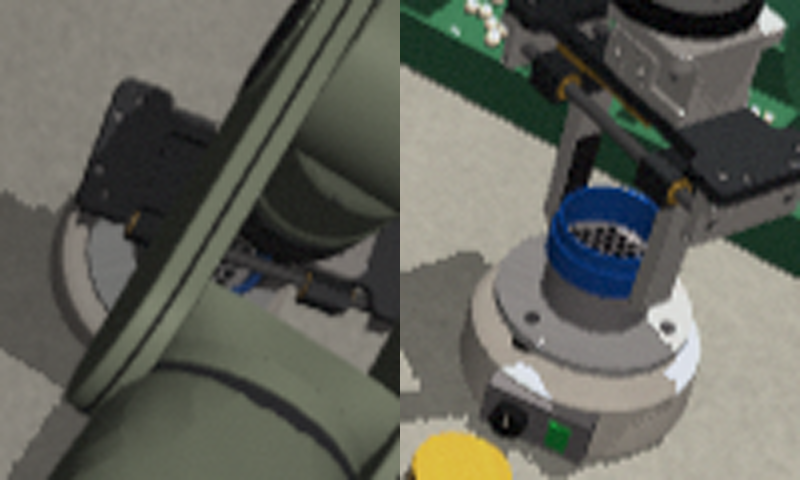

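```bash
python3 - <<'E'
from h import *
np.set_printoptions(precision=4,suppress=True)
s=arm.capture('side');f=arm.state()['ee_pos'][2]-.0031
x,r=sidefit(s,'blue',f,(.598,-.296));print(x,r)
im=s['pixels'].astype(int);P=proj(s,[*x,.085]);print(P)
c=int(P[0])
for v in range(int(P[1])-6,int(P[1])+5,2): print(v,im[v,c-24:c-8].sum(1)//3)
# expected pan left wall column if coaxial
for z in(.098,.09,.08):
    a=np.array([proj(s,[x[0]+.0305*np.cos(b),x[1]+.0305*np.sin(b),z]) for b in np.linspace(0,6.28,90)]);i=a[:,0].argmin();print(z,a[i],a[a[:,0].argmax()])
E
```

```text
[ 0.5973 -0.2987] [-0.0001  0.0735 -0.0662]
[450.5141 235.9534]
229 [168 163 138 133 134 132 134 136 135 138 137  95  31  31  39  36]
231 [133 134 134 132 134 133 135 135 134 136 136 103  43  34  36  40]
233 [132 130 131 135 133 137 138 134 134 135 129  64  54  49  45  37]
235 [134 133 133 134 134 133 129 134 133 134 104  47  52  52  60  54]
237 [134 135 134 135 135 136 134 135 134 131  69  51  55  59  60  64]
239 [135 136 134 132 133 136 135 134 133 136  93  53  56  63  63  67]
0.098 [438.0495 229.6254] [465.5805 234.5664]
0.09 [437.3646 232.1201] [464.742  237.0612]
0.08 [436.5186 235.2019] [463.7063 240.1426]
```

The pan's left edge matches the coaxial prediction to about 0.4 px, so I'll seat it.

>>> send_rows(
  commands=[0,0,-0.1,0,0.6,0,0,-0.2,0,0.6,0,0,-0.3,0,0.6,0,0,-0.4,0,0.6,0,0,-0.45,0,0.6,0,0,-0.5,0,0.6,0,0,-0.5,0,0.6,0,0,-0.5,0,0.6,0,0,-0.5,0,0.6,0,0,-0.5,0,0.6],
)

```text
time_s: 8.67
ee_pos: [0.598, -0.2962, 0.0956]
ee_rot: [[-0.932, 0.363, 0.004], [0.363, 0.932, -0.001], [-0.004, 0.001, -1.0]]
wrist_force: [4.5, 1.9, 5.1]
width: 0.0656
grasp_force: 25.0
```

It has touched down at the expected height, 5 N up. Releasing slowly and rising.

>>> send_rows(
  commands=[0.1,0,-0.5,0,0.75,0.1,0,-0.5,0,0.85,0.1,0,-0.5,0,1,0.1,0,-0.5,0,1,0.1,0,-0.5,0,1,0.1,0,0,0,1,0.1,0,2,0,1,0.1,0,5,0,1,0.1,0,8,0,1,0.1,0,9,0,1],
)

```text
time_s: 9.5
ee_pos: [0.5994, -0.2979, 0.1902]
ee_rot: [[-0.932, 0.363, 0.007], [0.363, 0.932, -0.005], [-0.009, -0.002, -1.0]]
wrist_force: [0.5, -0.4, 0.7]
width: 0.0941
grasp_force: 0.0
```

```bash
python3 - <<'E'
from h import *
np.set_printoptions(precision=4,suppress=True)
s=arm.capture('side');print(arm.state()['ee_pos'])
h=blob_hull(s,'blue',proj(s,[.598,-.296,.11]),30);print(mom(h))
for f in(.092,.094):
    x,r=fit([s],[h],SV,(.598,-.296),f);print(f,x,mom(model_hull(s,SV,[*x,f])),ext(h),ext(model_hull(s,SV,[*x,f])))
cv2.imwrite('pics/c7.png',cv2.resize(s['pixels'][180:290,390:510,::-1],None,fx=5,fy=5,interpolation=2))
E
```

```text
[ 0.5999 -0.2982  0.1908]
(array([453.0495, 227.0878]), 649.5)
0.092 [ 0.5981 -0.2976] (array([453.0495, 227.0878]), 722.3235930714291) [438. 214. 240.] [436.9207 212.638  241.4123]
0.094 [ 0.596  -0.2984] (array([453.0495, 227.0878]), 726.652413309319) [438. 214. 240.] [436.8728 212.5949 241.4553]
```

View pics/c7.png

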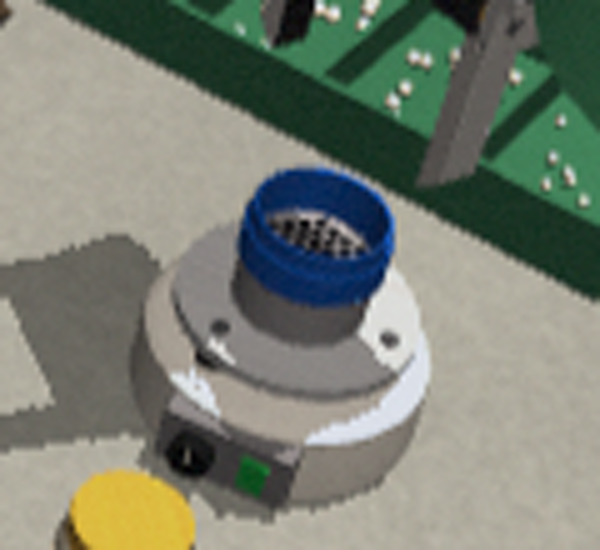

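Blue is seated, level, on the pan at (453,227). Next is the yellow sieve.

>>> send_rows(
  commands=[-0.1,4,0,0,1,-0.2,8,0,0,1,-0.3,12,0,0,1,-0.4,16,0,0,1,-0.5,20,0,0,1,-0.6,24,0,0,1,-0.7,28,0,0,1,-0.8,32,0,0,1,-0.9,36,0,0,1,-1,40,0,0,1],
)

```text
time_s: 10.38
ee_pos: [0.5857, 0.1056, 0.1824]
ee_rot: [[-0.932, 0.363, -0.002], [0.363, 0.932, -0.0], [0.002, -0.001, -1.0]]
wrist_force: [1.5, 0.8, 0.8]
width: 0.0942
grasp_force: 0.0
```

>>> send_rows(
  commands=[0,0,0,0,1,0,0,0,0,1,0,0,-4,0,1,0,0,-8,0,1,0,0,-11,0,1,0,0,-13,0,1,0,0,-14,0,1,0,0,-14,0,1,0,0,-14,0,1,0,0,-14,0,1],
)

```text
time_s: 11.22
ee_pos: [0.5888, 0.1032, 0.0458]
ee_rot: [[-0.931, 0.364, 0.003], [0.364, 0.931, -0.0], [-0.003, 0.001, -1.0]]
wrist_force: [0.4, -0.3, 0.8]
width: 0.094
grasp_force: 0.0
```

>>> send_rows(
  commands=[0.1,-0.15,-1.5,0,1,0.1,-0.15,-3,0,1,0.1,-0.15,-3.8,0,1,0.1,-0.15,-4.2,0,1,0.1,-0.15,-4.2,0,1,0.1,-0.15,-4.2,0,1,0.1,-0.15,-4.2,0,1,0.1,-0.15,-4.2,0,1,0.1,-0.15,-4.2,0,1,0.1,-0.15,-4.2,0,1],
)

```text
time_s: 12.05
ee_pos: [0.5885, 0.1024, 0.0026]
ee_rot: [[-0.932, 0.363, 0.001], [0.363, 0.932, 0.0], [-0.001, 0.0, -1.0]]
wrist_force: [0.1, 0.2, -0.2]
width: 0.0942
grasp_force: 0.0
```

>>> send_rows(
  commands=[0.1,0,0.1,0,0.8,0.1,0,0.1,0,0.6,0.1,0,0.1,0,0.6,0.1,0,0.1,0,0.6,0.1,0,0.1,0,0.6,0.1,0,0.1,0,0.6,0.1,0,0.1,0,0.6,0.1,0,0.1,0,0.6,0.1,0,0.1,0,0.6,0.1,0,0.1,0,0.6],
)

```text
time_s: 12.88
ee_pos: [0.589, 0.1023, 0.0031]
ee_rot: [[-0.932, 0.363, -0.0], [0.363, 0.932, -0.0], [0.0, -0.0, -1.0]]
wrist_force: [-0.6, 0.3, 0.3]
width: 0.0656
grasp_force: 25.0
```

>>> send_rows(
  commands=[0,0,2,0,0.6,0,0,6,0,0.6,0,0,10,0,0.6,0,0,14,0,0.6,0.1,-2,17,0,0.6,0.2,-5.5,18,0,0.6,0.3,-9,18,0,0.6,0.4,-12.5,18,0,0.6,0.5,-16,18,0,0.6,0.5,-18.0,18,0,0.6],
)

```text
time_s: 13.72
ee_pos: [0.5938, -0.0811, 0.183]
ee_rot: [[-0.931, 0.365, 0.0], [0.365, 0.931, -0.001], [-0.001, -0.001, -1.0]]
wrist_force: [0.1, 1.1, -0.4]
width: 0.0656
grasp_force: 25.0
```

>>> send_rows(
  commands=[0,-2,0,0,0.6,0.1,-5.5,0,0,0.6,0.2,-9,0,0,0.6,0.2,-12.5,0,0,0.6,0.3,-16,0,0,0.6,0.4,-19,0,0,0.6,0.4,-21,0,0,0.6,0.4,-21.8,0,0,0.6,0.4,-21.8,0,0,0.6,0.4,-21.8,0,0,0.6],
)

```text
time_s: 14.55
ee_pos: [0.5978, -0.2948, 0.1825]
ee_rot: [[-0.932, 0.364, -0.001], [0.364, 0.932, 0.002], [0.001, 0.001, -1.0]]
wrist_force: [-0.7, 0.3, -1.5]
width: 0.0655
grasp_force: 25.0
```

```bash
cat > chk2.py <<'E'
from h import *
import sys
np.set_printoptions(precision=4,suppress=True)
kind,lowkind,lowfoot=sys.argv[1],sys.argv[2],float(sys.argv[3]);prof=LD if kind=='white' else SV
s=arm.capture('side');st=arm.state();e=st['ee_pos'];f=e[2]-.0031;print('ee',e,st['wrist_force'],st['time_s'])
print('held',kind,*sidefit(s,kind,f,(.598,-.297),prof))
print('low',lowkind,*sidefit(s,lowkind,lowfoot,(.598,-.297)))
if len(sys.argv)>4:
    c=proj(s,[.598,-.297,f]).astype(int)-[60,60];cv2.imwrite('pics/'+sys.argv[4],cv2.resize(s['pixels'][c[1]:c[1]+120,c[0]:c[0]+120,::-1],None,fx=5,fy=5,interpolation=2))
E
python3 chk2.py yellow blue .092
```

```text
ee [ 0.598  -0.2941  0.1827] [-0.3821  0.8066 -1.0123] 14.6
held yellow [ 0.5968 -0.2976] [-0.0006  0.2026 -0.1798]
low blue [ 0.5993 -0.2985] [ 0.0019 -0.929   0.8366]
```

>>> send_rows(
  commands=[0.1,-0.1,-1.5,0,0.6,0.1,-0.1,-3,0,0.6,0.1,-0.1,-4,0,0.6,0.1,-0.1,-4.4,0,0.6,0.1,-0.1,-4.6,0,0.6,0.1,-0.1,-4.8,0,0.6,0.1,-0.1,-5.0,0,0.6,0.1,-0.1,-5.2,0,0.6,0.1,-0.1,-5.3,0,0.6,0.1,-0.1,-5.4,0,0.6],
)

```text
time_s: 15.43
ee_pos: [0.5993, -0.2969, 0.1294]
ee_rot: [[-0.932, 0.363, 0.001], [0.363, 0.932, -0.0], [-0.001, -0.0, -1.0]]
wrist_force: [0.4, -1.1, -1.8]
width: 0.0656
grasp_force: 25.0
```

```bash
python3 chk2.py yellow blue .092 c8.png
```

```text
ee [ 0.5991 -0.2968  0.1291] [ 0.3206  0.2938 -1.0601] 15.4833
held yellow [ 0.6016 -0.297 ] [ 0.      0.0033 -0.0029]
low blue [ 0.5915 -0.3034] [ 0.0081 -4.2421  3.8198]
```

View pics/c8.png

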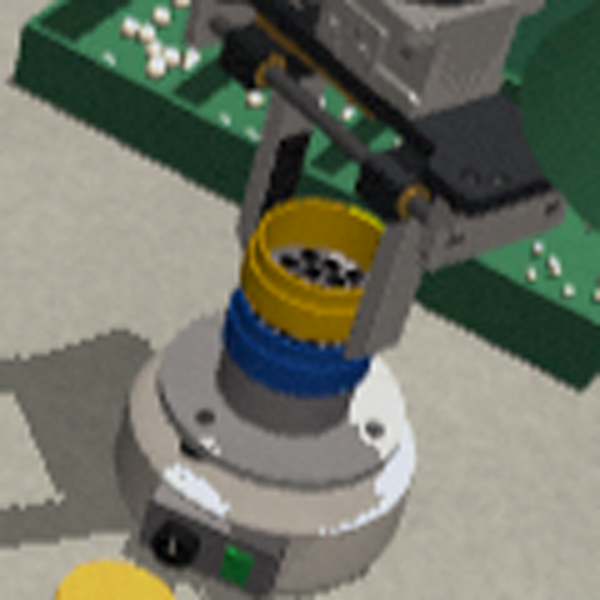

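Yellow's left edge is 16 crop px to the right of blue's, and a coaxial stack would give about 15. It is aligned, so I'm lowering it home.

>>> send_rows(
  commands=[0,0,-0.15,0,0.6,0,0,-0.3,0,0.6,0,0,-0.45,0,0.6,0,0,-0.55,0,0.6,0,0,-0.65,0,0.6,0,0,-0.7,0,0.6,0,0,-0.7,0,0.6,0,0,-0.7,0,0.6,0,0,-0.7,0,0.6,0,0,-0.7,0,0.6],
)

```text
time_s: 16.32
ee_pos: [0.5991, -0.2967, 0.123]
ee_rot: [[-0.932, 0.363, 0.0], [0.363, 0.932, -0.0], [-0.0, -0.0, -1.0]]
wrist_force: [-3.1, 1.9, 5.8]
width: 0.0658
grasp_force: 25.0
```

>>> send_rows(
  commands=[0,0,0,0,0.75,0,0,0,0,0.85,0,0,0,0,1,0,0,0,0,1,0,0,0,0,1,0,0,0.5,0,1,0,0,3,0,1,0,0,6,0,1,0,0,8,0,1,0,0,8,0,1],
)

```text
time_s: 17.15
ee_pos: [0.6022, -0.2987, 0.2091]
ee_rot: [[-0.932, 0.363, 0.01], [0.363, 0.932, -0.006], [-0.011, -0.002, -1.0]]
wrist_force: [1.1, -0.3, 0.2]
width: 0.0941
grasp_force: 0.0
```

```bash
cat > seat.py <<'E'
from h import *
import sys
np.set_printoptions(precision=4,suppress=True)
s=arm.capture('side');print('ee',arm.state()['ee_pos'],arm.state()['time_s'])
foot=.092
for k in sys.argv[1:]:
    h=blob_hull(s,k,proj(s,[.598,-.297,foot+.018]),30);e=h.reshape(-1,2)
    m=model_hull(s,SV,[.5985,-.2975,foot]).reshape(-1,2)
    print(k,'obs LRTB',e[:,0].min(),e[:,0].max(),e[:,1].min(),e[:,1].max(),'model',m[:,0].min(),m[:,0].max(),m[:,1].min(),m[:,1].max());foot+=.028
E
python3 seat.py blue yellow
```

```text
ee [ 0.6011 -0.2979  0.2061] 17.2
blue obs LRTB 438.0 467.0 221.0 240.0 model 436.95227 468.62775 212.53568 241.2986
yellow obs LRTB 440.0 471.0 203.0 231.0 model 439.3845 471.7376 203.27238 232.29628
```

>>> send_rows(
  commands=[-0.4,4,0,0,1,-0.8,8,0,0,1,-1.2,12,0,0,1,-1.6,16,0,0,1,-1.9,20,0,0,1,-1.9,20,-4,0,1,-1.9,20,-8,0,1,-1.9,20,-12,0,1,-1.9,20,-15,0,1,-1.9,20,-15.5,0,1],
)

```text
time_s: 18.03
ee_pos: [0.5729, -0.0941, 0.0387]
ee_rot: [[-0.932, 0.363, -0.015], [0.363, 0.932, 0.005], [0.016, -0.001, -1.0]]
wrist_force: [-1.1, -0.1, -0.1]
width: 0.094
grasp_force: 0.0
```

>>> send_rows(
  commands=[0,0,0,0,1,0,0,0,0,1,0,0,0,0,1,0,0,-1,0,1,0,0,-1,0,1,0,0,-1,0,1,0,0,-1,0,1,0,0,-1,0,1,0,0,-1,0,1,0,0,-1,0,1],
)

```text
time_s: 18.87
ee_pos: [0.5802, -0.0967, 0.0373]
ee_rot: [[-0.932, 0.363, 0.0], [0.363, 0.932, -0.0], [-0.0, 0.0, -1.0]]
wrist_force: [0.1, -0.3, -0.6]
width: 0.094
grasp_force: 0.0
```

Well placed; descend and close.

>>> send_rows(
  commands=[0,0,-1,0,1,0,0,-2,0,1,0,0,-3,0,1,0,0,-3.4,0,1,0,0,-3.4,0,1,0,0,-3.4,0,1,0,0,-3.4,0,1,0,0,-3.4,0,0.8,0,0,-3.4,0,0.6,0,0,-3.4,0,0.6],
)

```text
time_s: 19.7
ee_pos: [0.5803, -0.0967, 0.0034]
ee_rot: [[-0.932, 0.363, 0.001], [0.363, 0.932, -0.0], [-0.001, 0.0, -1.0]]
wrist_force: [0.6, -0.2, 0.1]
width: 0.0777
grasp_force: 0.0
```

>>> send_rows(
  commands=[0,0,0,0,0.6,0,0,0,0,0.6,0,0,0,0,0.6,0,0,0,0,0.6,0,0,0,0,0.6,0,0,0,0,0.6,0,0,2,0,0.6,0,0,5,0,0.6,0,0,8,0,0.6,0,0,8,0,0.6],
)

```text
time_s: 20.53
ee_pos: [0.5848, -0.0981, 0.0895]
ee_rot: [[-0.932, 0.363, 0.011], [0.363, 0.932, -0.004], [-0.012, 0.001, -1.0]]
wrist_force: [1.8, 0.2, 0.7]
width: 0.0653
grasp_force: 25.0
```

>>> send_rows(
  commands=[0,0,4,0,0.6,0,0,8,0,0.6,0,0,12,0,0.6,0.3,-3,12.2,0,0.6,0.7,-7,12.2,0,0.6,1.0,-11,12.2,0,0.6,1.4,-15,12.2,0,0.6,1.7,-18,12.2,0,0.6,1.85,-19.5,12.2,0,0.6,1.85,-20,12.2,0,0.6],
)

```text
time_s: 21.37
ee_pos: [0.5979, -0.299, 0.2036]
ee_rot: [[-0.931, 0.366, -0.001], [0.366, 0.931, 0.001], [0.002, 0.0, -1.0]]
wrist_force: [-0.5, 0.3, -0.9]
width: 0.0655
grasp_force: 25.0
```

>>> send_rows(
  commands=[0,0,0,0,0.6,0,0,0,0,0.6,0,0,0,0,0.6,0,0,0,0,0.6,0,0,0,0,0.6,0,0,0,0,0.6,0,0,0,0,0.6,0,0,0,0,0.6,0,0,0,0,0.6,0,0,0,0,0.6],
)

```text
time_s: 22.2
ee_pos: [0.5986, -0.2966, 0.2051]
ee_rot: [[-0.932, 0.363, 0.0], [0.363, 0.932, -0.0], [-0.0, -0.0, -1.0]]
wrist_force: [0.4, 0.1, -0.8]
width: 0.0654
grasp_force: 25.0
```

```bash
python3 chk2.py red yellow .12
```

```text
ee [ 0.5986 -0.2967  0.2051] [ 0.0187 -0.5699 -0.4277] 22.25
held red [ 0.5974 -0.2992] [-0.0002  0.0809 -0.0719]
low yellow [ 0.6009 -0.2963] [-0.0001  0.0318 -0.0285]
```

>>> send_rows(
  commands=[0.1,0.1,-1.5,0,0.6,0.1,0.1,-3,0,0.6,0.1,0.1,-3.8,0,0.6,0.1,0.1,-4.2,0,0.6,0.1,0.1,-4.4,0,0.6,0.1,0.1,-4.6,0,0.6,0.1,0.1,-4.8,0,0.6,0.1,0.1,-4.8,0,0.6,0.1,0.1,-4.8,0,0.6,0.1,0.1,-4.8,0,0.6],
)

```text
time_s: 23.08
ee_pos: [0.5999, -0.2959, 0.1577]
ee_rot: [[-0.932, 0.363, 0.001], [0.363, 0.932, -0.001], [-0.001, -0.0, -1.0]]
wrist_force: [0.9, -0.9, -0.5]
width: 0.0656
grasp_force: 25.0
```

```bash
python3 chk2.py red yellow .12 c9.png
```

```text
ee [ 0.5998 -0.2958  0.1577] [-0.1127 -0.63    0.0334] 23.1333
held red [ 0.5985 -0.2974] [ 0.0003 -0.1808  0.1618]
low yellow [ 0.5904 -0.3029] [ 0.0088 -4.3974  3.9479]
```

View pics/c9.png

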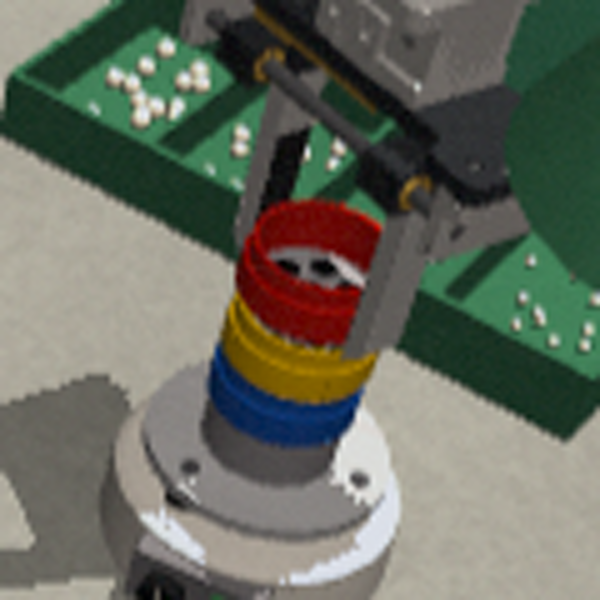

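Red is coaxial with the stack, with left edges at 210, 222 and 237. Lowering it home.

>>> send_rows(
  commands=[0,0,-0.15,0,0.6,0,0,-0.3,0,0.6,0,0,-0.45,0,0.6,0,0,-0.55,0,0.6,0,0,-0.65,0,0.6,0,0,-0.7,0,0.6,0,0,-0.7,0,0.6,0,0,-0.7,0,0.6,0,0,-0.7,0,0.6,0,0,-0.7,0,0.6],
)

```text
time_s: 23.97
ee_pos: [0.5996, -0.2957, 0.1513]
ee_rot: [[-0.932, 0.363, 0.0], [0.363, 0.932, -0.0], [-0.0, -0.0, -1.0]]
wrist_force: [-2.6, 1.5, 5.5]
width: 0.0656
grasp_force: 25.0
```

>>> send_rows(
  commands=[0,0,0,0,0.75,0,0,0,0,0.85,0,0,0,0,1,0,0,0,0,1,0,0,0,0,1,0,0,0.5,0,1,0,0,3,0,1,0,0,6,0,1,0,0,8,0,1,0,0,8,0,1],
)

```text
time_s: 24.8
ee_pos: [0.6025, -0.2976, 0.2371]
ee_rot: [[-0.932, 0.363, 0.01], [0.363, 0.932, -0.006], [-0.011, -0.002, -1.0]]
wrist_force: [0.2, -0.6, 0.8]
width: 0.0941
grasp_force: 0.0
```

```bash
python3 seat.py blue yellow red
```

```text
ee [ 0.6014 -0.2968  0.2341] 24.85
blue obs LRTB 438.0 467.0 221.0 240.0 model 436.95227 468.62775 212.53568 241.2986
yellow obs LRTB 440.0 471.0 213.0 231.0 model 439.3845 471.7376 203.27238 232.29628
red obs LRTB 443.0 474.0 194.0 221.0 model 441.91016 474.97018 193.65295 222.93645
```

Red is seated. Next is the white lid.

>>> send_rows(
  commands=[-3,2.3,0,0,1,-6,4.6,0,0,1,-9,6.9,0,0,1,-12,9.2,0,0,1,-15,11.5,0,0,1,-17.5,13.2,0,0,1,-18.4,13.9,0,0,1,-18.4,13.9,-4,0,1,-18.4,13.9,-8,0,1,-18.4,13.9,-12,0,1],
)

```text
time_s: 25.68
ee_pos: [0.415, -0.1562, 0.1085]
ee_rot: [[-0.932, 0.363, 0.001], [0.363, 0.932, -0.001], [-0.001, -0.0, -1.0]]
wrist_force: [0.1, 0.8, 0.8]
width: 0.094
grasp_force: 0.0
```

>>> send_rows(
  commands=[0,0,-3,0,1,0,0,-5,0,1,0,0,-6,0,1,0,0,-6,0,1,0,0,-6,0,1,0,0,-6,0,1,0,0,-6,0,1,0,0,-6,0,1,0,0,-6,0,1,0,0,-6,0,1],
)

```text
time_s: 26.52
ee_pos: [0.4161, -0.157, 0.0509]
ee_rot: [[-0.932, 0.363, 0.001], [0.363, 0.932, -0.001], [-0.002, -0.0, -1.0]]
wrist_force: [-0.1, 0.2, 0.3]
width: 0.0939
grasp_force: 0.0
```

```bash
python3 - <<'E'
from h import *
s=arm.capture('side');print(arm.state()['ee_pos'])
c=proj(s,[.416,-.157,.03]).astype(int)-[60,60];cv2.imwrite('pics/c10.png',cv2.resize(s['pixels'][c[1]:c[1]+110,c[0]:c[0]+120,::-1],None,fx=5,fy=5,interpolation=2))
E
```

```text
[ 0.41598623 -0.15689716  0.05067359]
```

View pics/c10.png

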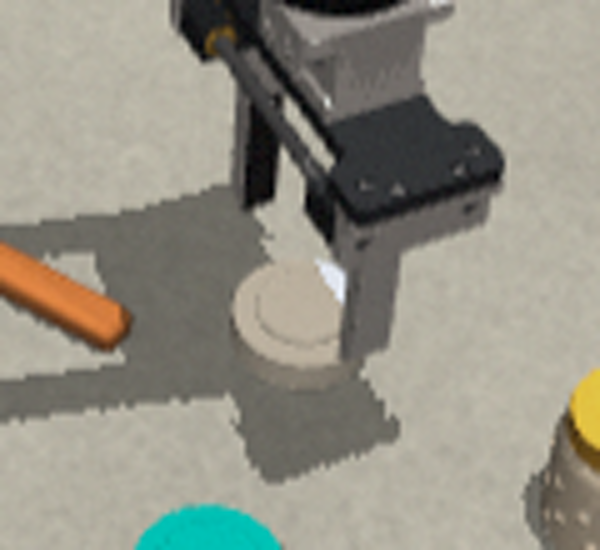

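The fingers straddle the white lid at crop (300,320). Descending and closing.

>>> send_rows(
  commands=[0,0,-1.5,0,1,0,0,-3,0,1,0,0,-4.2,0,1,0,0,-4.7,0,1,0,0,-4.7,0,1,0,0,-4.7,0,1,0,0,-4.7,0,1,0,0,-4.7,0,0.8,0,0,-4.7,0,0.6,0,0,-4.7,0,0.6],
)

```text
time_s: 27.4
ee_pos: [0.4161, -0.1569, 0.0037]
ee_rot: [[-0.932, 0.363, 0.001], [0.363, 0.932, -0.001], [-0.001, -0.0, -1.0]]
wrist_force: [0.1, -0.0, 1.0]
width: 0.0774
grasp_force: 0.0
```

>>> send_rows(
  commands=[0,0,0,0,0.6,0,0,0,0,0.6,0,0,0,0,0.6,0,0,0,0,0.6,0,0,0,0,0.6,0,0,2,0,0.6,0,0,6,0,0.6,0,0,10,0,0.6,0,0,14,0,0.6,0,0,18,0,0.6],
)

```text
time_s: 28.23
ee_pos: [0.4148, -0.1562, 0.1844]
ee_rot: [[-0.932, 0.363, -0.001], [0.363, 0.932, 0.001], [0.001, 0.0, -1.0]]
wrist_force: [1.3, -0.4, -0.8]
width: 0.0658
grasp_force: 25.0
```

>>> send_rows(
  commands=[0,0,3,0,0.6,2,-1.5,5.1,0,0.6,5,-3.8,5.1,0,0.6,8,-6.1,5.1,0,0.6,11,-8.3,5.1,0,0.6,14,-10.6,5.1,0,0.6,16.5,-12.5,5.1,0,0.6,18,-13.6,5.1,0,0.6,18.35,-13.9,5.1,0,0.6,18.35,-13.9,5.1,0,0.6],
)

```text
time_s: 29.07
ee_pos: [0.599, -0.296, 0.2325]
ee_rot: [[-0.932, 0.364, -0.002], [0.364, 0.932, 0.001], [0.002, 0.0, -1.0]]
wrist_force: [-0.4, 0.8, -0.5]
width: 0.0654
grasp_force: 25.0
```

>>> send_rows(
  commands=[0,0,0,0,0.6,0,0,0,0,0.6,0,0,0,0,0.6,0,0,0,0,0.6,0,0,0,0,0.6,0,0,-1,0,0.6,0,0,-2,0,0.6,0,0,-3,0,0.6,0,0,-3,0,0.6,0,0,-3,0,0.6],
)

```text
time_s: 29.9
ee_pos: [0.5981, -0.295, 0.2019]
ee_rot: [[-0.932, 0.363, -0.003], [0.363, 0.932, 0.002], [0.004, 0.001, -1.0]]
wrist_force: [0.7, 0.1, -0.6]
width: 0.0656
grasp_force: 25.0
```

```bash
python3 - <<'E'
from h import *
np.set_printoptions(precision=4,suppress=True)
s=arm.capture('side');st=arm.state();e=st['ee_pos'];print(e,st['wrist_force'],st['time_s'])
c=proj(s,[.598,-.297,.18]).astype(int)-[60,60];im=s['pixels'][:,:,::-1].copy()
big=cv2.resize(im[c[1]:c[1]+120,c[0]:c[0]+120],None,fx=5,fy=5,interpolation=2)
for prof,f,col in((LD,e[2]-.0037,(0,255,0)),(SV,.148,(255,255,0))):
    cv2.polylines(big,[np.int32((model_hull(s,prof,[.5985,-.2975,f]).reshape(-1,2)-c+.5)*5)],True,col,1)
cv2.imwrite('pics/c11.png',big)
E
```

```text
[ 0.5987 -0.2954  0.203 ] [-0.0204  0.5858 -0.7846] 29.95
```

View pics/c11.png

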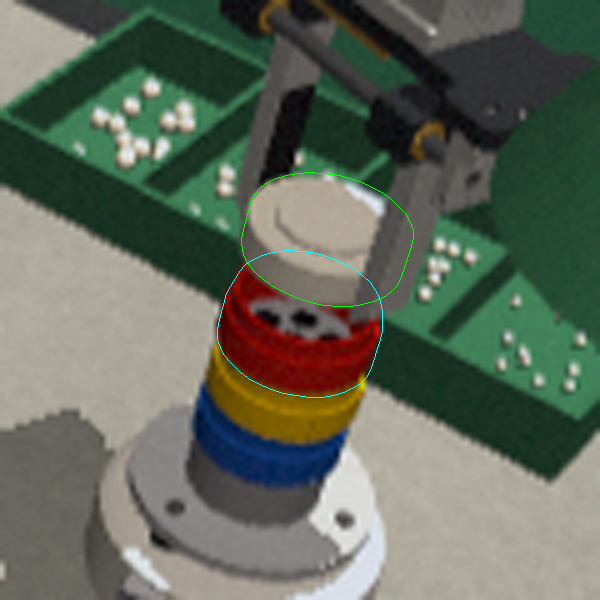

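The lid is over the red sieve within about 2 mm. Lowering it home slowly.

>>> send_rows(
  commands=[0,0,-0.8,0,0.6,0,0,-1.3,0,0.6,0,0,-1.5,0,0.6,0,0,-1.7,0,0.6,0,0,-1.9,0,0.6,0,0,-2.1,0,0.6,0,0,-2.3,0,0.6,0,0,-2.45,0,0.6,0,0,-2.45,0,0.6,0,0,-2.45,0,0.6],
)

```text
time_s: 30.78
ee_pos: [0.5991, -0.2957, 0.1797]
ee_rot: [[-0.932, 0.363, 0.0], [0.363, 0.932, -0.0], [-0.0, -0.0, -1.0]]
wrist_force: [0.3, -0.3, -0.8]
width: 0.0652
grasp_force: 25.0
```

>>> send_rows(
  commands=[0,0,0,0,0.6,0,0,0,0,0.6,0,0,0,0,0.6,0,0,0,0,0.6,0,0,0,0,0.6,0,0,0,0,0.6,0,0,0,0,0.6,0,0,0,0,0.6,0,0,0,0,0.6,0,0,0,0,0.6],
)

```text
time_s: 31.62
ee_pos: [0.5991, -0.2956, 0.1796]
ee_rot: [[-0.932, 0.363, 0.0], [0.363, 0.932, -0.0], [-0.0, -0.0, -1.0]]
wrist_force: [-0.6, -0.4, -1.0]
width: 0.0652
grasp_force: 25.0
```

Seat height reached without force; I'll press another 1 mm, then release.

>>> send_rows(
  commands=[0,0,-0.05,0,0.6,0,0,-0.1,0,0.6,0,0,-0.1,0,0.6,0,0,-0.1,0,0.6,0,0,-0.1,0,0.6,0,0,-0.1,0,0.6,0,0,-0.1,0,0.6,0,0,-0.1,0,0.6,0,0,-0.1,0,0.6,0,0,-0.1,0,0.6],
)

```text
time_s: 32.45
ee_pos: [0.5993, -0.2957, 0.1793]
ee_rot: [[-0.932, 0.363, 0.001], [0.363, 0.932, -0.0], [-0.001, -0.0, -1.0]]
wrist_force: [-2.2, 1.3, 5.9]
width: 0.0657
grasp_force: 25.0
```

>>> send_rows(
  commands=[0,0,0,0,0.75,0,0,0,0,0.85,0,0,0,0,1,0,0,0,0,1,0,0,0,0,1,0,0,0.5,0,1,0,0,3,0,1,0,0,6,0,1,0,0,9,0,1,0,0,9,0,1],
)

```text
time_s: 33.28
ee_pos: [0.6023, -0.2978, 0.2775]
ee_rot: [[-0.932, 0.363, 0.012], [0.363, 0.932, -0.008], [-0.014, -0.003, -1.0]]
wrist_force: [0.3, -0.6, 1.5]
width: 0.0941
grasp_force: 0.0
```

>>> send_rows(
  commands=[0,2,0,0,1,0,5,0,0,1,0,8,0,0,1,0,11,0,0,1,0,14,0,0,1,0,14,0,0,1,0,14,0,0,1,0,14,0,0,1,0,14,0,0,1,0,14,0,0,1],
)

```text
time_s: 34.12
ee_pos: [0.599, -0.157, 0.2684]
ee_rot: [[-0.931, 0.365, -0.0], [0.365, 0.931, -0.0], [0.0, -0.0, -1.0]]
wrist_force: [0.5, -0.2, 0.5]
width: 0.0942
grasp_force: 0.0
```

```bash
python3 - <<'E'
from h import *
t=arm.capture('top');s=arm.capture('side');print(arm.state()['ee_pos'],arm.state()['time_s'])
o=[]
for p,q in((t,(425,95)),(s,(400,160))):
    big=cv2.resize(p['pixels'][q[1]:q[1]+100,q[0]:q[0]+80,::-1],None,fx=5,fy=5,interpolation=2)
    cv2.polylines(big,[np.int32((model_hull(p,LD,[.5985,-.2975,.176]).reshape(-1,2)-q+.5)*5)],True,(0,255,0),1);o.append(big)
cv2.imwrite('pics/c12.png',np.hstack(o))
E
python3 seat.py blue yellow red
```

```text
[ 0.59897987 -0.15683622  0.26837055] 34.2167
ee [ 0.599  -0.1567  0.2684] 34.2667
blue obs LRTB 438.0 467.0 221.0 240.0 model 436.95227 468.62775 212.53568 241.2986
yellow obs LRTB 440.0 471.0 213.0 231.0 model 439.3845 471.7376 203.27238 232.29628
red obs LRTB 443.0 474.0 202.0 221.0 model 441.91016 474.97018 193.65295 222.93645
```

View pics/c12.png

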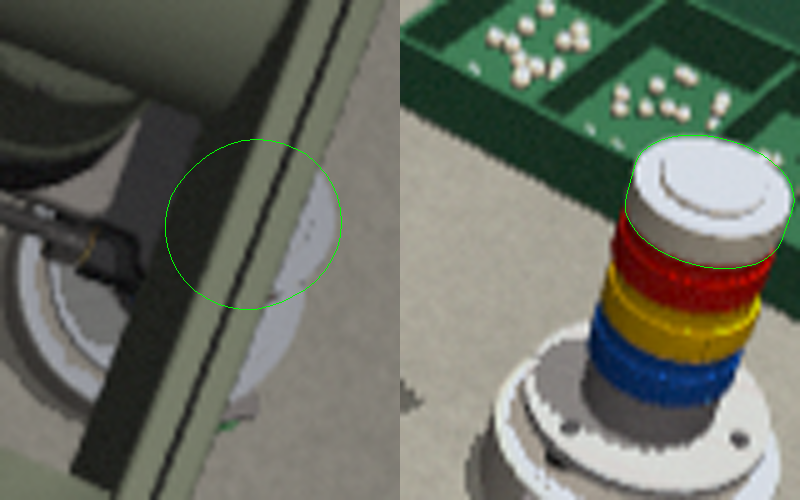

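The lid, red, yellow and blue stand in an even, level column at the modelled heights, and the gripper is clear. Handing in.

```bash
python3 -c "
from cell import arm
print(arm.finish_job())"
```

```text
the job is handed in; nothing more can be done
None
```

The column is built on the pan in order (blue, yellow, red, white lid), each piece lowered to its seat height and let go. The last side view shows it level. I handed the job in at about 34 s; no verdict was returned.

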